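# Load the photometer and hold the sample cell on its stop

## Robot

A 6-joint arm with a two-finger parallel gripper is mounted at the origin on the work surface. World frame = base frame: x ahead of the robot, y to its left, z up, the work surface at z = 0. Lengths are in m, angles in rad, forces in N, time in s.
With the tool pointing down it reaches from about 0.3 to 0.95 m from the base axis. Payload 3.1 kg.
Tool frame: the origin (TCP) lies midway between the tips of the shut fingers; the grasp point (between the pads) lies robot.grip_depth behind it (robot.grip_depth is the distance from the TCP to the grasp point, in m); z points along the fingers, y is the line along which they close (so a half turn about z gives the same grasp; the last joint's range is limited). The gripper opens to 85 mm and grips with 20 to 120 N. Pads are 22 mm wide; open, the fingers measure 114 mm over their backs; the gripper's body (76 mm by 85 mm) begins 54 mm behind the grasp point. The pads swing forward as they close: fully open they stand 13 mm farther back than shut.
Start: joints at [1.069, 0.308, 1.634, -0, 1.2, -0.07], TCP at [0.262, 0.568, 0.231] pointing down, gripper open.
Joint ranges: [-3.06, 3.06], [-0.79, 1.96], [0.05, 2.63], [-1.19, 4.34], [0.05, 2.64], [-2.94, 2.94]. Speed limits (rad/s): [2.79, 2.79, 3.14, 3.14, 3.14, 3.14].

## Interface

Orientations are given as a unit quaternion [w, x, y, z].
In Python, from plant import robot gives the robot as it stands. Calls block until the motion is done:
- robot.reach(position, orientation): joint-space move of the TCP to a pose.
- robot.move_linear(position, max_speed=0.15, attitude=None, until_force=None): straight line of the TCP; attitude=None keeps the orientation; max_speed is the mean speed in m/s. With until_force (N) it stops when the force on the tool has changed by that much, and returns True; else False.
- robot.move_joints(angles): joint-space move.
- robot.command_gripper(opening, newtons=None): opening from 0.0 (shut) to 1.0 (fully open); newtons is the grip in N (None keeps the last); returns when the fingers have stopped.
- robot.pause(seconds).
- robot.solve_ik(position, orientation): joint angles nearest the present ones, or None.
- robot.state(): the state.
- robot.read_camera(name): name is "scene" or "top" or "wrist"; returns a dict with "image" (384x512x3 uint8, red, green, blue), "camera_matrix" (3x3 intrinsics, pixels), "R" (3x3) and "t" (3): a world point X has camera coordinates R X + t. Camera axes: x right, y down, z forward; pixel columns grow to the right and rows downward; lengths in m; the calibration is good to about 2 mm. A picture is of the moment at which its call begins. There is no depth.
A pose or a line that the arm cannot do raises robot.IKError and nothing moves.
- robot.finish_job(): hands the job in; it is judged then, once.
The state is a dict: "time_s": time; "joint_pos": joint angles; "joint_velocities": joint speeds; "effort": joint torques, N m; "eef_pos": TCP position; "tool_rot": TCP orientation; "force": force on the tool from outside, world axes, zero at the start; "ft_torque": the same for the moment, N m; "grip_width": opening from 0.0 (shut) to 1.0 (fully open); "finger_force": force on a finger pad.
Only numpy, scipy, OpenCV 4.12 (cv2) and the standard library are available. Lean on these libraries where they do the work, as an engineer would, in place of code of your own. Each camera call takes 0.05 s, during which the arm holds its last target. There are 200 camera calls.

## Task

Get the photometer ready for a reading: put the wide round reference cell fully home in the round well and let go of it; then put the square sample cell in the square well and press it down against the sprung lifter, without ramming it, until its collar is firmly on the block. Finish the program while still holding it pressed down there; leave the slim round cell and everything else on the bench alone.

Things in the scene. Friction and masses are not known exactly. Their poses are not given: they have to be found in the camera images.
- photometer: Beige bench photometer, fixed, 220 mm (x) by 360 mm (y), deck 60 mm high; origin at the centre of its underside, x away from the keypad's user (the robot's side is -x), y to the left. Its left part (local y above 40 mm) is 79 mm high with a keypad, and a tilted screen up to 140 mm at local x 30 to 95 mm.
- wells: Grey well block let into the deck's right part, 90 mm (x) by 170 mm (y), top face flat, 66 mm above the bench and 6 mm above the deck; origin at the centre of its underside, fixed to the photometer. It has two wells, 84 mm apart: round on the left, square on the right. Its top face round each well is the hard stop for the cells' collars.
- round_well (a point): Centre of the mouth of the round well, at the block's top face; axes as the photometer, z up. Straight hole 34.5 mm across, more than 60 mm deep, no spring.
- square_well (a point): Centre of the mouth of the square well, at the block's top face; x and y along the well's sides, as the photometer, z up. Straight hole 28.5 mm by 28.5 mm, with the sprung lifter inside. A cell let go here stands on the lifter with its collar 12 mm above the block.
- lifter (a joint): Travel of the sprung steel lifter (round pad, 19 mm across) down inside the square well, m: 0 at rest (pad 28 mm below the mouth), about 0.012 when the square cell's collar is down on the block. Pushes up with about 6 N at rest and 9.6 N at 0.012 (300 N/m), enough to lift the cell again as soon as it is let go.
- round_cell: Wide round reference cell; the wider of the two round ones. Upright on the bench; origin at the centre of its foot's underside, z up. Grey body 0 to 40 mm up (lowest 7 mm tapers in 3 mm a side), black collar 44 mm across, 40 to 45 mm up, black gripping head 26 mm across, round, 45 to 79 mm up. About 100 g. Body 32 mm across.
- round_cell_collar (a point): On the round cell's axis at the underside of its collar, 40 mm above its origin; meets the well's mouth when fully home.
- square_cell: Square sample cell. Upright on the bench; origin at the centre of its foot's underside, z up. Grey body 0 to 40 mm up (lowest 7 mm tapers in 3 mm a side), black collar 40 mm square, 40 to 45 mm up, black gripping head 24 mm square, sides parallel to the body's, 45 to 79 mm up. About 90 g. Body 26 mm square, its sides along the cell's own x and y; any of its four ways round fits.
- square_cell_collar (a point): On the square cell's axis at the underside of its collar, 40 mm above its origin; meets the well's mouth when fully pressed.
- slim_cell: Slim round cell, a spare, not wanted now: body 22 mm, collar 34 mm, head 18 mm across, heights as the other cells. To be left alone.
- dish: Low round dish with lid, 60 mm across, 14 mm high, origin under its centre. Bystander.
- marker: Dark marker pen lying along its x, 105 mm long, 16 mm thick, origin on the bench under its middle. Bystander.
- mouse: Off-white computer mouse, 100 by 58 by 32 mm, origin under its centre. Bystander.
- vial: Small amber jar with white cap, 32 mm across, 60 mm high, origin under its centre. Bystander.
- wash_bottle: White bottle, 72 mm across, 170 mm high, origin under its centre. Bystander.
- tube_rack: Orange tube rack with capped tubes, 90 by 146 mm, 89 mm high, origin under its centre. Bystander.

How it is judged:
By the outcome, as a careful person would: the job done as asked, in the order asked, and still so for the second after the job is handed in, while the arm keeps its last pose, push and grip.
It also fails if it takes over 58 s, if anything falls off the work surface, if the arm or the gripper's body presses on something with over 40 N, if the wrist force passes 120 N, or if a joint passes its speed limit or range.

## Working session

There is one attempt and no reset: what is moved stays moved. The work goes in short steps, each a Python script; the robot and the scene stay as the last script left them, time stands still between calls to the robot, and variables do not carry over. Pictures are saved under pics/ and viewed, at most 10 in all, crops included, and the job is handed in when it is done.

```bash
ls; mkdir -p pics; python3 - <<'E'
from plant import robot
import cv2,numpy as np
for n in("scene","top"):
    c=robot.read_camera(n); cv2.imwrite(f"pics/{n}0.png",c["image"][:,:,::-1]); print(n,c["camera_matrix"].tolist(),np.round(c["R"],3).tolist(),np.round(-c["R"].T@c["t"],3))
s=robot.state();print(s["time_s"],robot.grip_depth,s["tool_rot"],s["force"],s["grip_width"])
E
```

```text
pics
scene [[420.52131930799266, 0.0, 256.7828054922346], [0.0, 420.52131930799266, 188.0367020131843], [0.0, 0.0, 1.0]] [[0.855, 0.519, -0.014], [0.301, -0.518, -0.8], [-0.423, 0.68, -0.599]] [ 1.033 -0.822  0.729]
top [[380.94329485098876, 0.0, 258.83335136054257], [0.0, 380.94329485098876, 196.08094264487977], [0.0, 0.0, 1.0]] [[0.011, -1.0, -0.014], [-0.981, -0.008, -0.193], [0.193, 0.016, -0.981]] [ 0.324 -0.084  1.227]
0.1 0.0187 [-2.91009877e-04  2.14217959e-01  9.76785294e-01 -1.03523553e-03] [0.72236228 0.27388515 0.13442254] 0.9985359734617743
```

View pics/top0.png

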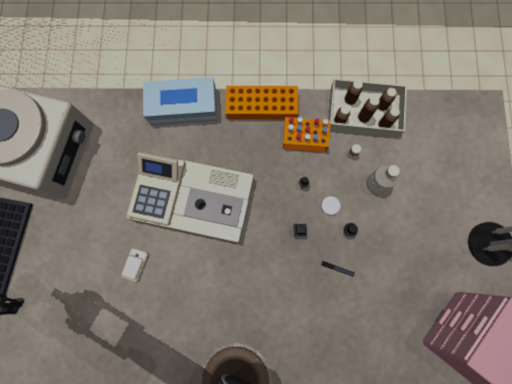

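View pics/scene0.png

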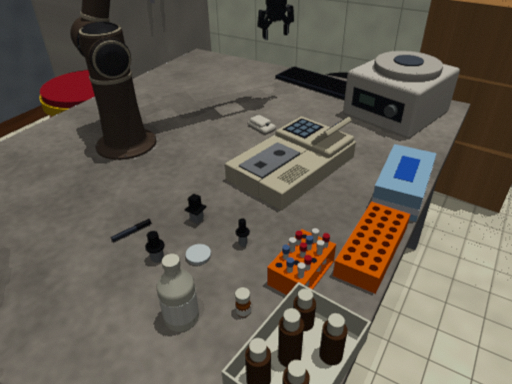

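Top view: the square cell is near (300,230), the wide round cell near (351,229) and the slim cell near (304,182). The round well is near (200,204) and the square well near (226,210), with the photometer yawed slightly. I'll get coarse positions from these, then take close wrist views.

```bash
cat > h.py <<'E'
from plant import robot
import cv2,numpy as np
from scipy.spatial.transform import Rotation as Ro
def ray(c,uv,z):
    K,R,t=c["camera_matrix"],np.array(c["R"]),np.array(c["t"])
    o=-R.T@t; d=R.T@np.linalg.solve(K,[uv[0],uv[1],1.]); return o+d*(z-o[2])/d[2]
def down(yaw):  # tool z down; tool y (closing line) at world angle yaw (x axis = yaw+90)
    y=np.array([np.cos(yaw),np.sin(yaw),0]);z=np.array([0,0,-1.]);x=np.cross(y,z)
    q=Ro.from_matrix(np.c_[x,y,z]).as_quat(); return q[[3,0,1,2]]
def closing(s=None):
    q=(s or robot.state())["tool_rot"]; y=Ro.from_quat(np.r_[q[1:],q[0]]).as_matrix()[:,1]; return np.arctan2(y[1],y[0])
def snap(name,fn=None):
    c=robot.read_camera(name)
    if fn: cv2.imwrite("pics/"+fn,c["image"][:,:,::-1])
    return c
E
python3 - <<'E'
from h import *
c=snap("top")
for n,uv,z in(("sq",(301,229),.06),("rd",(351,229),.06),("slim",(305,182),.06),("rw",(200,204),.066),("sw",(226,210),.066),("vial",(355,152),.05)): print(n,ray(c,uv,z).round(3))
print(closing())
w=snap("wrist"); R=w["R"];print("cam pos",-R.T@w["t"],robot.state()["eef_pos"],np.round(R,2).tolist(),w["camera_matrix"])
# go over the two cells, camera nominal
a,b=ray(c,(301,229),.06),ray(c,(351,229),.06); m=(a+b)/2
off=-R.T@w["t"]-robot.state()["eef_pos"]
for yaw in np.radians([90,-90,0,180]): 
    print(yaw,robot.solve_ik([m[0],m[1],.25],down(yaw)))
E
```

```text
sq [ 0.451 -0.195  0.06 ]
rd [ 0.453 -0.348  0.06 ]
slim [ 0.599 -0.209  0.06 ]
rw [0.526 0.117 0.066]
sw [0.507 0.036 0.066]
vial [ 0.702 -0.372  0.05 ]
1.138973299071464
cam pos [0.18497617 0.60265623 0.37298514] [0.26135738 0.56717173 0.23049771] [[0.42, 0.91, -0.0], [0.86, -0.39, 0.32], [0.29, -0.14, -0.95]] [[304.00473495   0.         257.21566643]
 [  0.         304.00473495 196.31634641]
 [  0.           0.           1.        ]]
1.5707963267948966 [-6.23618789e-01  1.01794741e-01  1.84317667e+00 -4.44089210e-16
  1.19662125e+00 -2.19441512e+00]
-1.5707963267948966 [-6.23618789e-01  1.01794741e-01  1.84317667e+00 -4.44089210e-16
  1.19662125e+00  9.47177538e-01]
0.0 [-6.23618789e-01  1.01794741e-01  1.84317667e+00 -4.44089210e-16
  1.19662125e+00 -6.23618789e-01]
3.141592653589793 [-6.23618789e-01  1.01794741e-01  1.84317667e+00 -4.44089210e-16
  1.19662125e+00  2.51797386e+00]
```

```bash
python3 - <<'E'
from h import *
q=down(np.pi/2)
ims=[]
for n,p in(("sq",(.451,-.195)),("rd",(.453,-.348))):
    robot.reach([p[0]-.03,p[1],.22],q); robot.pause(.3)
    c=snap("wrist",n+"1.png"); 
    np.savez("pics/"+n+"1.npz",**{k:np.array(v) for k,v in c.items()}); print(n,robot.state()["eef_pos"],robot.state()["time_s"], (-c["R"].T@c["t"]).round(3))
    ims.append(c["image"])
robot.reach([.48,.076,.26],q); robot.pause(.3)
c=snap("wrist"); np.savez("pics/w1.npz",**{k:np.array(v) for k,v in c.items()}); print(robot.state()["eef_pos"],robot.state()["time_s"])
ims.append(c["image"])
f=lambda im:cv2.resize(np.clip(im.astype(float)*1.0,0,255).astype(np.uint8),(400,300),interpolation=cv2.INTER_AREA)
o=np.vstack([np.hstack([f(ims[0]),f(ims[1])]),np.hstack([f(ims[2]),f(ims[2])*0])]);cv2.imwrite("pics/m1.png",o[:,:,::-1])
E
```

```text
sq [ 0.4211165  -0.19479481  0.21996667] 3.3 [ 0.337 -0.195  0.363]
rd [ 0.42328814 -0.34703694  0.22017865] 4.3083 [ 0.339 -0.347  0.363]
[0.48010625 0.07549362 0.2599059 ] 6.2417
```

View pics/m1.png

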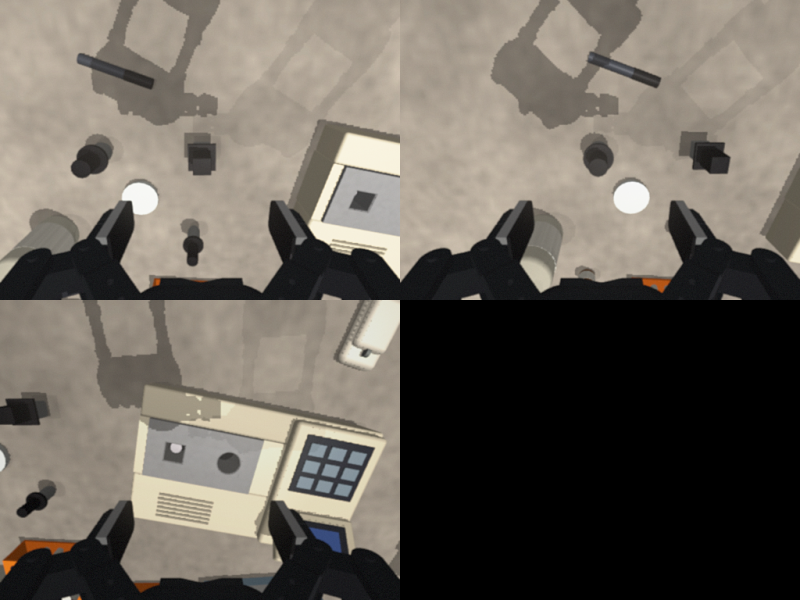

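Wrist mosaic: the square cell (full-res ~(257,203)) is nearly axis-aligned. The wide round cell is at ~(765-512,200). The wells are at ~(222,195) for the square one and (292,208) for the round one, and the block is yawed about 12°. I'll enlarge crops of these.

```bash
python3 - <<'E'
import numpy as np,cv2
o=[]
for n,(x,y,k) in(("sq1",(257,200,1)),("rd1",(253,195,1)),("w1",(255,200,0))):
    im=np.load(f"pics/{n}.npz")["image"]
    r=30 if k else 90
    cr=im[y-r*(1 if k else 1)+0:y+r,x-r:x+r].astype(float); 
    if k: cr=255*(cr/255)**.5
    o.append(cv2.resize(cr.astype(np.uint8),(266,266) if 0 else (264,264),interpolation=cv2.INTER_NEAREST))
cv2.imwrite("pics/c1.png",np.hstack(o)[:,:,::-1])
E
```

```text
(no output)
```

View pics/c1.png

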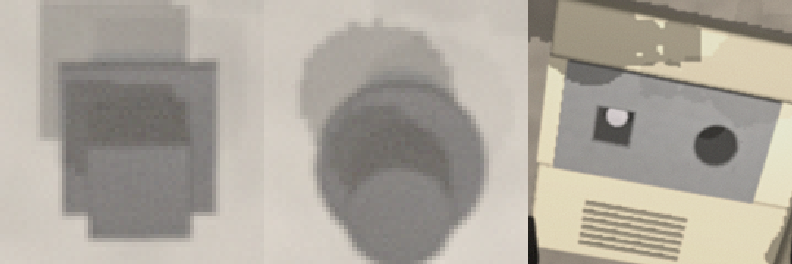

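The crops show four things:
- **Square head:** its top is centred at px ≈(258.6,213.8), with yaw ≈0.
- **Round head:** its top is below the collar disc.
- **Round well:** a clean dark disc.
- **Square well:** a clean dark square, with the bright pad showing in it.

Next I'll fit these on their known planes.

```bash
cat >> h.py <<'E'
from scipy.optimize import least_squares
def contour(c,near,thr,r=60,lo=100):
    g=cv2.cvtColor(np.ascontiguousarray(c["image"]),cv2.COLOR_RGB2GRAY); g=cv2.GaussianBlur(cv2.resize(g,None,fx=4,fy=4,interpolation=cv2.INTER_CUBIC),(0,0),2)
    cs,_=cv2.findContours((g<thr).astype(np.uint8),cv2.RETR_EXTERNAL,cv2.CHAIN_APPROX_NONE)
    cs=[(k[:,0]-1.5)/4 for k in cs if cv2.contourArea(k)>lo*16]
    return min(cs,key=lambda k:np.hypot(*(k.mean(0)-near)))
def plane(c,k,z): return np.array([ray(c,p,z)[:2] for p in k])
def circ(P,r=None):
    if r: return least_squares(lambda v:np.hypot(*(P-v).T)-r,P.mean(0),loss="soft_l1",f_scale=.0005).x
    return least_squares(lambda v:np.hypot(*(P-v[:2]).T)-v[2],[*P.mean(0),.02],loss="soft_l1",f_scale=.0005).x
def wells(c,nr,ns,thr):
    pr=plane(c,contour(c,nr,thr),.066); rw=circ(pr)
    ps=plane(c,contour(c,ns,thr),.066); return rw,cv2.minAreaRect((ps*1000).astype(np.float32))
E
python3 - <<'E'
from h import *
L=lambda n:dict(np.load(f"pics/{n}.npz"))
c=L("w1"); g=cv2.cvtColor(c["image"],cv2.COLOR_RGB2GRAY)
print("grey in well/block",g[208,297],g[195,268],g[195,223],"sq",)
for thr in(85,100): print(thr,wells(c,(297,208),(228,195),thr))
c=L("sq1");g=cv2.cvtColor(c["image"],cv2.COLOR_RGB2GRAY);print(g[213,258],g[182,230],g[195,280])
for thr in (55,70):
    k=contour(c,(258,203),thr)
    P=plane(c,k,.079);h=P[P[:,0]>P[:,0].max()-.008]; print("head y",h[:,1].min(),h[:,1].max(),"xfar",P[:,0].max())
    Q=plane(c,k,.045); a=Q[(Q[:,0]<Q[:,0].min()+.003)];b=Q[(Q[:,0]>Q[:,0].min()+.01)&(Q[:,0]<Q[:,0].min()+.03)]
    l=b[b[:,1]<b[:,1].mean()];r=b[b[:,1]>b[:,1].mean()]
    print("collar near x",np.median(a[:,0])," y",l[:,1].mean(),r[:,1].mean(),"slopes",np.polyfit(l[:,0],l[:,1],1)[0],np.polyfit(r[:,0],r[:,1],1)[0])
c=L("rd1")
for thr in (55,70):
    k=contour(c,(253,198),thr)
    P=plane(c,k,.079);h=P[P[:,0]>P[:,0].max()-.010]; print("rd head",circ(h,.013),circ(h))
    Q=plane(c,k,.045);h=Q[Q[:,0]<Q[:,0].min()+.028];print("rd collar",circ(h,.022),circ(h))
E
```

```text
grey in well/block 75 162 146 sq
85 (array([0.52629848, 0.11688596, 0.01608179]), ((509.6736755371094, 35.2537841796875), (27.14081573486328, 27.141237258911133), 78.0396957397461))
100 (array([0.52656316, 0.11695104, 0.01677088]), ((509.88165283203125, 35.04668426513672), (28.449264526367188, 28.5040340423584), 77.93197631835938))
64 151 138
head y -0.2098765177940168 -0.1822653868943109 xfar 0.44722187527175217
collar near x 0.4375036410294661  y -0.20814811197018615 -0.18795739935499353 slopes -0.009191189137988968 -2.028890667587805
head y -0.21004153418739777 -0.1777547719987343 xfar 0.46247069584489675
collar near x 0.4309573727913931  y -0.21238271194082722 -0.17579773006407853 slopes 0.03432243707883382 0.014347549772229249
rd head [ 0.45505526 -0.35065774] [ 0.46851834 -0.35181871  0.02569807]
rd collar [ 0.43458052 -0.34626002] [ 0.4518281  -0.35457008  0.01236693]
rd head [ 0.452893   -0.35093976] [ 0.45492433 -0.3509191   0.01130852]
rd collar [ 0.45470106 -0.35061327] [ 0.45220997 -0.35089801  0.01977543]
```

```bash
python3 - <<'E'
from h import *
L=lambda n:dict(np.load(f"pics/{n}.npz"))
c=L("sq1")
for thr in (80,90,100):
    k=contour(c,(258,203),thr)
    P=plane(c,k,.079);h=P[(P[:,0]>P[:,0].max()-.006)]; print("head y",h[:,1].min(),h[:,1].max(),"xfar",P[:,0].max())
    Q=plane(c,k,.045); a=Q[(Q[:,0]<Q[:,0].min()+.003)];b=Q[(Q[:,0]>Q[:,0].min()+.008)&(Q[:,0]<Q[:,0].min()+.03)]
    l=b[b[:,1]<-.195];r=b[b[:,1]>-.195]
    print("collar near x",np.median(a[:,0])," y",l[:,1].mean(),r[:,1].mean(),"slopes",np.polyfit(l[:,0],l[:,1],1)[0],np.polyfit(r[:,0],r[:,1],1)[0])
c=L("rd1")
for thr in (80,90,100):
    k=contour(c,(253,198),thr)
    P=plane(c,k,.079);h=P[P[:,0]>P[:,0].max()-.010]; print("rd head",circ(h,.013),circ(h))
    Q=plane(c,k,.045);h=Q[Q[:,0]<Q[:,0].min()+.028];print("rd collar",circ(h,.022),circ(h))
E
```

```text
head y -0.20552178211136854 -0.18176707141906912 xfar 0.46302431503926134
collar near x 0.43038959068623417  y -0.2129508143171558 -0.175088904374714 slopes 0.051304450487481945 0.006630740769574143
head y -0.2057774537238413 -0.18176308863947993 xfar 0.46330185873442253
collar near x 0.42897519163776676  y -0.21354640492045907 -0.1746720034459855 slopes 0.0698892939510103 0.002427477251616727
head y -0.2057804056936938 -0.18150625954171273 xfar 0.46357923512394295
collar near x 0.4200056452820855  y -0.21212335136670427 -0.1766090090126889 slopes -0.4315834153967677 0.3699960846031698
rd head [ 0.45345456 -0.35087099] [ 0.45507947 -0.35087749  0.01165282]
rd collar [ 0.45382281 -0.35067013] [ 0.45176396 -0.35087112  0.02022765]
rd head [ 0.45384042 -0.35088559] [ 0.45514964 -0.35088104  0.01191845]
rd collar [ 0.4528851  -0.35068035] [ 0.45096644 -0.3508796   0.02043459]
rd head [ 0.45414317 -0.35087374] [ 0.45516655 -0.35086512  0.0121587 ]
rd collar [ 0.44950269 -0.34976837] [ 0.44571443 -0.35085372  0.0188406 ]
```

```bash
python3 - <<'E'
from h import *
q=down(np.pi/2); p=np.array([.4538,-.3509]); w=np.array([.5265,.1169])
def P(a,z): return [a[0],a[1],z]
st=lambda t:print(t,(lambda s:(round(s["time_s"],2),s["eef_pos"].round(4),np.round(s["force"],1),round(s["grip_width"],3),np.round(s["finger_force"],1)))(robot.state()))
robot.reach(P(p,.13),q); robot.move_linear(P(p,.048),.1); st("at")
robot.command_gripper(0.0,45); st("grip")
robot.move_linear(P(p,.18),.15); st("lift")
robot.reach(P(w,.18),q); robot.move_linear(P(w,.125),.12); robot.pause(.2); st("above")
c=snap("wrist","ins1.png")
hit=robot.move_linear(P(w,.070),.04,until_force=8); st(("ins",hit))
E
```

```text
at (8.85, array([ 0.4544, -0.3514,  0.0486]), array([ 0.3, -0.2,  0.8]), 0.998, np.float64(0.0))
grip (9.43, array([ 0.4542, -0.3512,  0.0485]), array([ 0.3, -0.9,  3.2]), 0.289, np.float64(44.2))
lift (10.47, array([ 0.453 , -0.3502,  0.1787]), array([-0.3,  1.1, -1.7]), 0.288, np.float64(44.2))
above (13.0, array([0.5275, 0.117 , 0.1262]), array([-1. , -0.5, -0.8]), 0.287, np.float64(44.2))
('ins', True) (14.19, array([0.5261, 0.1168, 0.0745]), array([-0.3, -0.5,  4.4]), 0.293, np.float64(44.6))
```

Round cell stopped at exactly the expected home height (grasp 0.0485, minus foot drop → 0.0745). Releasing it and checking.

```bash
python3 - <<'E'
from h import *
w=np.array([.5265,.1169]); q=down(np.pi/2)
robot.command_gripper(0.6); robot.move_linear([*w,.17],.12); robot.reach([.46,.06,.26],q); robot.pause(.2)
c=snap("wrist","chk1.png"); np.savez("pics/w2.npz",**{k:np.array(v) for k,v in c.items()})
s=robot.state();print(s["time_s"],s["eef_pos"])
cv2.imwrite("pics/chk1c.png",cv2.resize(c["image"][120:290,150:400,::-1],None,fx=2.5,fy=2.5))
E
```

```text
16.3417 [0.45967335 0.0604877  0.25823778]
```

View pics/chk1c.png

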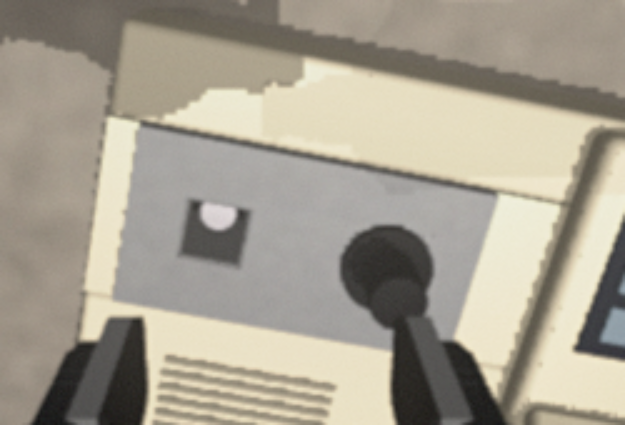

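The round cell stands upright with its collar flat on the block around (387,268) in the crop. The square well is clear at (215,233). Now the square cell.

```bash
python3 - <<'E'
from h import *
c=dict(np.load("pics/w2.npz")); 
for thr in(92,100,108):
    k=plane(c,contour(c,(236,213),thr),.066); r=cv2.minAreaRect((k*1000).astype(np.float32)); print(r)
    if thr==100: R=r
w=(np.array(R[0])/1000+[.5098,.0351])/2; yaw=np.radians(-11.9); print(w)
assert abs(w-[.5098,.0351]).max()<.0015
p=np.array([.4513,-.1937]); q=down(np.radians(91.5)); qw=down(np.pi/2+yaw)
def P(a,z): return [a[0],a[1],z]
st=lambda t:print(t,(lambda s:(round(s["time_s"],2),s["eef_pos"].round(4),np.round(s["force"],1),round(s["grip_width"],3),np.round(s["finger_force"],1)))(robot.state()))
robot.command_gripper(1.0)
robot.reach(P(p,.13),q); robot.move_linear(P(p,.048),.1); st("at")
robot.command_gripper(0.0,80); st("grip")
robot.move_linear(P(p,.18),.15); st("lift")
robot.reach(P(w,.18),qw); robot.move_linear(P(w,.122),.12); robot.pause(.4); st("above")
print(np.degrees(closing()))
c=snap("wrist","ins2.png"); cv2.imwrite("pics/ins2c.png",cv2.resize(c["image"][120:384,100:450,::-1],None,fx=2,fy=2))
E
```

```text
((509.6638488769531, 35.07432174682617), (26.927797317504883, 27.017122268676758), 78.4489974975586)
((509.8070373535156, 35.062110900878906), (27.725440979003906, 27.717546463012695), 78.33495330810547)
((509.98309326171875, 35.01026153564453), (28.427186965942383, 28.384153366088867), 78.48915100097656)
[0.50980352 0.03508106]
at (18.85, array([ 0.4519, -0.1939,  0.0485]), array([-1.3, -0. ,  0.4]), 0.999, np.float64(0.0))
grip (19.44, array([ 0.4518, -0.194 ,  0.0485]), array([-0.3, -0.4,  2.6]), 0.264, np.float64(78.8))
lift (20.48, array([ 0.4503, -0.1932,  0.1789]), array([-0. , -0.4, -1. ]), 0.267, np.float64(78.3))
above (22.44, array([0.5101, 0.0352, 0.1225]), array([-0.9,  0.5, -1.2]), 0.268, np.float64(78.2))
78.10823482861372
```

View pics/ins2c.png

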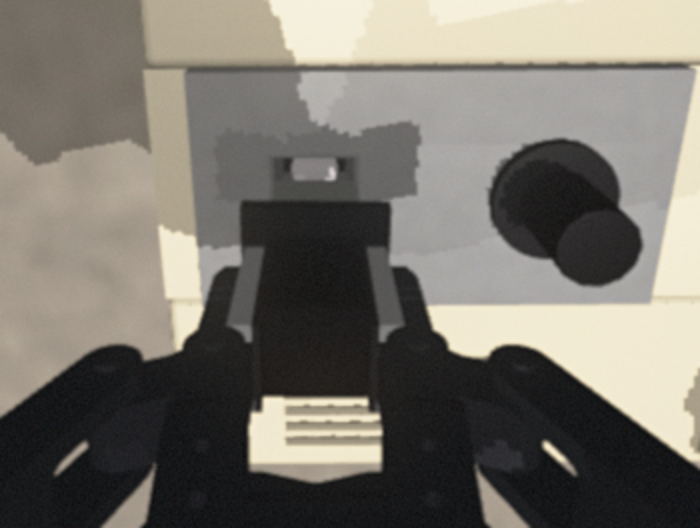

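The cell sits squarely above the well: collar centre column ≈316, well ≈315, sides parallel. Inserting it gently, then pressing.

```bash
python3 - <<'E'
from h import *
w=[.5098,.0351]
st=lambda t:print(t,(lambda s:(round(s["time_s"],2),s["eef_pos"].round(4),np.round(s["force"],1),round(s["grip_width"],3),np.round(s["finger_force"],1)))(robot.state()))
hit=robot.move_linear([*w,.092],.04,until_force=6); st(("ins",hit))
if not hit:
    robot.command_gripper(0.0,100)
    hit=robot.move_linear([*w,.071],.015,until_force=20); st(("press",hit)); robot.pause(.3); st("hold")
E
```

```text
('ins', False) (23.39, array([0.5101, 0.0351, 0.0922]), array([ 0.6,  0. , -1.1]), 0.264, np.float64(78.2))
('press', True) (24.77, array([0.5101, 0.0351, 0.0751]), array([-1.5,  0.7,  8.2]), 0.26, np.float64(102.7))
hold (25.07, array([0.5101, 0.0351, 0.0753]), array([-2.3, -0.2,  7.4]), 0.264, np.float64(102.7))
```

Holding force equals the spring alone, so the collar isn't firmly seated yet. I'll step the target down until the steady force shows block contact.

```bash
python3 - <<'E'
from h import *
w=[.5098,.0351]
st=lambda t:print(t,(lambda s:(round(s["time_s"],2),s["eef_pos"].round(4),np.round(s["force"],1)))(robot.state()))
z=robot.state()["eef_pos"][2]
for i in range(14):
    z-=.0005; robot.move_linear([*w,z],.01); robot.pause(.3)
    f=np.mean([(robot.pause(.03),robot.state()["force"][2])[1] for _ in range(5)]); st((round(z,4),round(f,1)))
    if f>23: break
c=snap("wrist","end.png"); s=snap("scene","ends.png")
a=cv2.resize(c["image"][120:384,100:450],(530,400)); b=cv2.resize(s["image"][100:220,210:370],(270,202))
o=np.zeros((400,800,3),np.uint8); o[:,:530]=a; o[:202,530:]=b; cv2.imwrite("pics/endm.png",o[:,:,::-1])
E
```

```text
(np.float64(0.0748), np.float64(8.3)) (25.81, array([0.5102, 0.0351, 0.076 ]), array([-1.9,  0.2,  8.1]))
(np.float64(0.0743), np.float64(8.1)) (26.52, array([0.5102, 0.0351, 0.0755]), array([-2.8, -0.1,  7.3]))
(np.float64(0.0738), np.float64(8.2)) (27.24, array([0.5102, 0.0351, 0.075 ]), array([-2.8, -0.1,  8.9]))
(np.float64(0.0733), np.float64(9.1)) (27.96, array([0.5102, 0.0351, 0.0747]), array([-3.6, -0.3,  9.1]))
(np.float64(0.0728), np.float64(12.3)) (28.68, array([0.5102, 0.0351, 0.0746]), array([-4. , -0.3, 12.1]))
(np.float64(0.0723), np.float64(15.7)) (29.39, array([0.5102, 0.0351, 0.0746]), array([-5.9,  0. , 15.4]))
(np.float64(0.0718), np.float64(19.2)) (30.11, array([0.5102, 0.0351, 0.0746]), array([-6.2, -0.7, 19.4]))
(np.float64(0.0713), np.float64(21.6)) (30.82, array([0.5102, 0.0351, 0.0746]), array([-8.7, -0.6, 22.4]))
(np.float64(0.0708), np.float64(25.2)) (31.54, array([0.5102, 0.0351, 0.0746]), array([-8.7,  0.1, 24.6]))
```

View pics/endm.png

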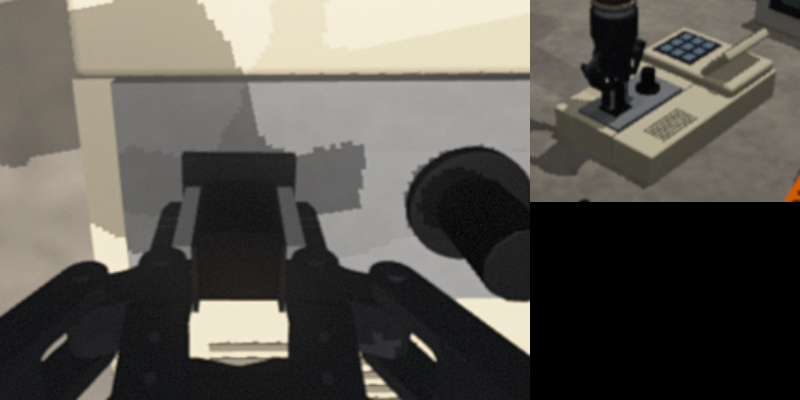

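The square collar covers the well (around (238,168)) flat on the block, and the round cell is still seated. Height is fixed at 0.0746 while the force rose to 25 N, so it is on the hard stop. Handing in.

```bash
python3 -c "
from plant import robot
print(robot.finish_job())"
```

```text
the job is handed in; nothing more can be done
None
```

Job handed in at about 32 s: the wide round cell is fully home and released, and the square cell is still held with its collar pressed on the block at about 25 N (verdict not shown to me).

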